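Sort the tested bearing hubs and fit the snap ring

ROBOT

A 6-joint arm with a two-finger parallel gripper is mounted at the origin on the work surface. World frame = base frame: x ahead of the robot, y to its left, z up, the work surface at z = 0. Lengths are in mm, angles in rad, forces in N, time in s.
With the tool pointing down it reaches from about 275 to 750 mm from the base axis. Payload 10.2 kg.
Tool frame: the origin (TCP) lies between the finger pads, 19 mm behind the fingertips; this is the grasp point; z points along the fingers, y is the line along which they close (so a half turn about z gives the same grasp; the last joint's range is limited). The gripper opens to 85 mm and grips with 20 to 120 N. Pads are 22 mm wide; open, the fingers measure 114 mm over their backs; the gripper's body (76 mm by 85 mm) begins 54 mm behind the grasp point. The pads swing forward as they close: fully open they stand 13 mm farther back than shut.
Start: joints at [-0.223, 0.313, 1.498, -0, 1.331, -0.223], TCP at [525.006, -0.014, 249.994] pointing down, gripper open.
Joint ranges: [-2.94, 2.94], [-0.97, 2.17], [0.19, 2.56], [-1.23, 4.37], [0.02, 3.11], [-2.88, 2.88]. Speed limits (rad/s): [2.39, 2.39, 3.01, 3.14, 3.14, 3.14].

INTERFACE

Orientations are given as a unit quaternion [w, x, y, z].
In Python, from rig import * gives the robot as it stands. The module is installed in compiled form; this text tells all that it offers.
- The arm moves only by the shell command python3 -m crank 'ROWS' [FORCE]. ROWS is JSON, a list that holds one entry, the list of rows, each a list of 7 numbers: the shift along the tool's x, y, z in units of 25 mm (1.0 is 25 mm), then the turn, a rotation vector about the tool's x, y, z in units of 8 degrees (1.0 is 8 degrees), then the finger opening in mm, from 0 to 85.4. A call has exactly 8 rows; each row shifts and turns the commanded pose from where the row before left it, along the tool's axes as they then stand; what a row does not reach is not made up. A row lasts 1/10 s, in which the tool goes at most 50 mm and 8.59 degrees, less where a joint would pass 70% of its speed; a pose out of reach is approached as far as the arm can. A call is refused whole if a number of a shift passes 1 or a number of a turn 1, either way. A call with a gripper value outside its range is refused whole. The fingers move at their own pace and stop on an object; FORCE is the grip in N (left out, the last holds). Time passes only in rows, so rows that do not move let the fingers close, or fill a call up. It gives the time, the measured TCP pose, the force, the opening and the grip force at its end, in the units of the state.
- sense(): the state, without advancing time (a new reading comes with each control period).
- capture(name): name is "scene" or "side" or "wrist"; returns the picture (420x560x3 uint8, blue, green, red); there is no depth.
- camera_model(name): a dict with "fx", "fy", "cx", "cy" (pixels), "world_from_camera" (4x4, takes a point from camera to world coordinates); the wrist camera has in their place "T_tool_cam" (4x4, takes a point from camera to tool coordinates, whose origin is the TCP and whose axes are the flange's). Camera axes: x right, y up, looking along -z (the intrinsics and any distortion apply to the point x, -y, -z); pixel columns grow to the right and rows downward; lengths in mm; the calibration is good to about 2 mm. A picture is of the moment at which its call begins: read the wrist's pose just before it. camera_model takes no time and is no camera call.
- finish_job(): hands the job in; it is judged then, once.
The state is a dict: "time_s": time; "joints": joint angles; "dq": joint speeds; "tau": joint torques, N m; "eef_pos": TCP position; "ee_rot": TCP orientation; "force": force on the tool from outside, world axes, zero at the start; "wrist_torque": the same for the moment, N m; "grip_width": opening from 0.0 (shut) to 1.0 (fully open); "grip_force": force on a finger pad.
Only numpy, scipy, OpenCV 4.12 (cv2) and the standard library are available. Lean on these libraries where they do the work, as an engineer would, in place of code of your own. Each camera call takes 0.05 s, during which the arm holds its last target. There are 200 camera calls.

TASK

Two bearing hubs have come back from the hardness test: seat the one with green tags in the green nest and the one with red tags in the red nest. Then pick up the snap-ring pliers by squeezing both handles all the way to their stop, so the ring on their pins is spread, and slide the ring down over the stub of the green hub to the groove just above the hub's flat top face, without forcing it. Finish there, holding the pliers squeezed with the ring spread and level in the groove; do not let go, and leave the specimen puck, test block and eyepiece where they are.

Things in the scene. Friction and masses are not known exactly. Their poses are not given: they have to be found in the camera images.
- green_hub: Upright round bearing hub, 0.2-0.4 kg, with three green tags (10 x 24 mm) on its flange. Origin: centre of underside, z up. Heights: flange (dia 68) 0-14 mm, hub (dia 44) 14-26 with flat top face at 26, dark groove neck (dia 29) 26-33, stub (dia 33) 33-53, nose tapering to dia 27 at 58, the top. Grip the stub from above, TCP 48 mm above the origin: fingertips just clear the hub's face.
- red_hub: Upright round bearing hub, 0.2-0.4 kg, with three red tags (10 x 24 mm) on its flange. Origin: centre of underside, z up. Heights: flange (dia 68) 0-14 mm, hub (dia 44) 14-26 with flat top face at 26, dark groove neck (dia 29) 26-33, stub (dia 33) 33-53, nose tapering to dia 27 at 58, the top. Grip the stub from above, TCP 48 mm above the origin: fingertips just clear the hub's face.
- pass_nest: Fixed green (pass) nest: 100 mm square plate, 5 mm thick, with a round raised rim on it (inner diameter 75 mm, outer 91 mm, top at 17 mm). Origin: centre of its underside. A seated hub stands on the plate, its origin 5 mm above the nest's origin, with 3.5 mm play all round.
- reject_nest: Fixed red (reject) nest: 100 mm square plate, 5 mm thick, with a round raised rim on it (inner diameter 75 mm, outer 91 mm, top at 17 mm). Origin: centre of its underside. A seated hub stands on the plate, its origin 5 mm above the nest's origin, with 3.5 mm play all round.
- plier_rest: Fixed rest under the pliers: two grey posts, each 12 mm (x) by 44 mm, tops at 40 mm, at x = 56 and -58 mm, on a black foot 140 x 80 x 8 mm; open between the posts. Origin: centre of its underside.
- pliers: Snap-ring pliers with bent tips, 0.21 kg, lying level across the two posts, the ring loaded and captive on their pins. Origin: middle of the underside of the central spine (128 mm long, cross feet at both ends), near the centre of mass; x points to the ring, z up. The jaws pivot at x = 55 mm. Two blue handles flank the spine: x -50 to 45, z 0 to 20 mm.
- grip (a point): Where to grip the pliers: midway between the handles, 10 mm above the pliers' origin, same axes. Put the TCP here from above, fingers closing along y across both handles, whose outer faces are about 52 mm apart released (up to 65 at the rear end) and 40 mm at the stop.
- plier_handle (a joint): Swing of each handle, which spreads the ring: 0 released, 0.11 rad at the stop, ring fully spread. Both handles move alike against a spring: about 4 N on each to start, 10 N to reach the stop; a grip of 25 to 40 N holds them there, and 5 N does not.
- ring (a point): Centre of the underside of the brass-coloured snap ring, at (109, 0, -20) mm in the pliers' frame, same axes. Ring 4 mm thick, 5 mm wide; inner diameter about 38 mm spread (outer 48), 30 mm released, when it will not pass the stub. In the groove, its underside is 26 to 29 mm above the green hub's origin.
- specimen: Bystander: black specimen puck, diameter 35, height 20 mm. Origin: centre of its underside.
- test_block: Bystander: round brass and steel hardness test block, diameter 64, height 12 mm. Origin: centre of its underside.
- eyepiece: Bystander: black microscope eyepiece standing upright, diameter 41, height 42 mm. Origin: centre of its underside.
Mind the look-alikes: they are no part of the job. What is shaped like the pliers but purple is not meant. What is shaped like the red_hub but pink is not meant.

How it is judged:
By the outcome, as a careful person would: the job done as asked, in the order asked, and still so for the second after the job is handed in, while the arm keeps its last pose, push and grip.
It also fails if it takes over 72 s, if anything falls off the work surface, if the arm or the gripper's body presses on something with over 40 N, if the wrist force passes 120 N, or if a joint passes its speed limit or range.

## Working session

There is one attempt and no reset: what is moved stays moved. The work goes in short steps, Python scripts to look and compute and a shell command to move; the robot and the scene stay as the last step left them, time stands still between calls to the robot, and variables do not carry over. Pictures are saved under pics/ and viewed, at most 10 in all, crops included, and the job is handed in when it is done.

```bash
mkdir -p pics; cat > h.py <<'E'
from rig import *
import numpy as np, cv2
from scipy.spatial.transform import Rotation as R
def tool():
    s=sense(); q=s["ee_rot"]; T=np.eye(4)
    T[:3,:3]=R.from_quat([q[1],q[2],q[3],q[0]]).as_matrix(); T[:3,3]=s["eef_pos"]; return T
def snap(name,f=None):
    m=camera_model(name); m["W"]=tool()@np.array(m["T_tool_cam"]) if name=="wrist" else np.array(m["world_from_camera"])
    im=capture(name)
    if f: cv2.imwrite("pics/"+f,im)
    return im,m
def ray(m,u,v):
    k=np.array(m.get("dist",[0,0,0,0,0]),float)
    d=m["W"][:3,:3]@np.array([(u-m["cx"])/m["fx"],-(v-m["cy"])/m["fy"],-1]); return m["W"][:3,3],d/np.linalg.norm(d)
def onz(m,u,v,z):
    o,d=ray(m,u,v); return o+d*(z-o[2])/d[2]
def cross(rays):
    A=sum(np.eye(3)-np.outer(d,d) for o,d in rays); b=sum((np.eye(3)-np.outer(d,d))@o for o,d in rays); return np.linalg.solve(A,b)
E
python3 - <<'E'
from h import *
np.set_printoptions(precision=3,suppress=True)
for n in("scene","side","wrist"):
    im,m=snap(n,n+"0.png"); print(n,[k for k in m],m["fx"],m["cx"],m["cy"]); print({k:v for k,v in m.items() if 'dist' in k}, m["W"])
E
```

```text
scene ['fx', 'fy', 'cx', 'cy', 'world_from_camera', 'W'] 434.51568360234575 286.09082159618094 217.23423315821017
{} [[  -0.006   -0.761    0.649 1280.404]
 [   1.      -0.008    0.      34.889]
 [   0.005    0.649    0.761  916.996]
 [   0.       0.       0.       1.   ]]
side ['fx', 'fy', 'cx', 'cy', 'world_from_camera', 'W'] 440.4487488055158 275.7440551044645 211.88113084746223
{} [[   0.997    0.05    -0.054  474.916]
 [  -0.073    0.772   -0.631 -642.056]
 [   0.01     0.634    0.774  921.767]
 [   0.       0.       0.       1.   ]]
wrist ['fx', 'fy', 'cx', 'cy', 'T_tool_cam', 'W'] 353.98747839605585 280.48238543084386 209.38579911652985
{} [[  1.     -0.001   0.    525.269]
 [  0.001   0.957   0.29   74.684]
 [ -0.     -0.29    0.957 373.844]
 [  0.      0.      0.      1.   ]]
```

View pics/scene0.png

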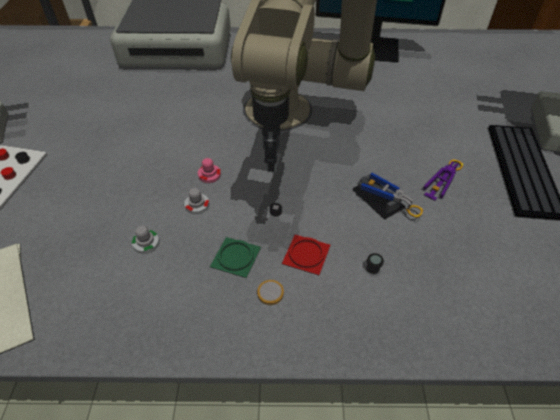

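View pics/side0.png

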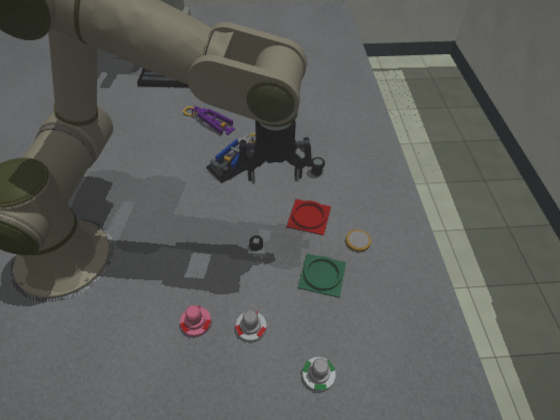

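Scene candidates: green hub (144,238); red hub (196,200) against pink look-alike (209,170); blue pliers (390,192) against purple look-alike (442,180); green nest (236,256), red nest (307,253). By the description I choose the green-tagged hub, the grey hub with red tags, and the blue pliers.

```bash
python3 - <<'E'
from h import *
np.set_printoptions(precision=1,suppress=True)
print(tool())
a=cv2.imread("pics/scene0.png");b=cv2.imread("pics/side0.png")
ms={}
for n in("scene","side"):
    m=camera_model(n); m["W"]=np.array(m["world_from_camera"]); ms[n]=m
def nest(im,lo,hi,box):
    x0,y0,x1,y1=box; h=cv2.cvtColor(im,cv2.COLOR_BGR2HSV)[y0:y1,x0:x1]
    k=cv2.inRange(h,np.array(lo),np.array(hi)); c=max(cv2.findContours(k,0,2)[0],key=cv2.contourArea)
    p=cv2.approxPolyDP(cv2.convexHull(c),6,True)[:,0]+[x0,y0]; return p
for nm,lo,hi,bs,bd in(("green",(45,100,40),(90,255,255),(200,230,270,285),(290,245,355,305)),("red",(0,150,60),(8,255,255),(275,225,340,285),(280,195,340,240))):
    p=nest(a,lo,hi,bs);q=nest(b,lo,hi,bd)
    P=np.array([onz(ms["scene"],*x,5) for x in p]);Q=np.array([onz(ms["side"],*x,5) for x in q])
    print(nm,P.tolist(),P.mean(0),Q.mean(0)); 
    c=lambda p:(p[0]+p[2])/2
    print(cross([ray(ms["scene"],*p.mean(0)),ray(ms["side"],*q.mean(0))]))
for nm,s,d in(("green top",(142,231),(320,366)),("red top",(195,194),(250,317)),("pink",(208,162),(194,313)),("ring",(414,211),(252,136))):
    print(nm,cross([ray(ms["scene"],*s),ray(ms["side"],*d)]),onz(ms["scene"],*s,58))
s=cv2.resize(a[140:310,100:300],None,fx=3,fy=3,interpolation=2)[:, :]
t=cv2.resize(a[150:280,340:480],None,fx=4,fy=4,interpolation=2)
cv2.imwrite("pics/c1.png",s);cv2.imwrite("pics/c2.png",t)
E
```

```text
[[ -0.    1.   -0.  524.8]
 [  1.    0.    0.    0. ]
 [  0.   -0.   -1.  249.6]
 [  0.    0.    0.    1. ]]
green [[577.1858075637344, -123.8207946218141, 5.0], [605.8326184323973, -35.113913455763495, 5.0], [695.1186260915258, -65.52185343643308, 5.000000000000114], [666.3703561100666, -152.9555264056907, 5.0]] [636.1 -94.4   5. ] [641.6 -91.8   5. ]
[640.6 -94.4   8.7]
red [[565.1420274363988, 58.92697312318875, 5.0], [597.4170453246977, 147.68751617067431, 5.0], [687.4684343818006, 115.19456601246787, 5.0], [655.4325529319784, 27.9459811204539, 5.0]] [626.4  87.4   5. ] [626.2  85.5   5. ]
[626.3  87.1   2.3]
green top [ 593.7 -331.8   51.7] [ 598.  -328.5   58. ]
red top [ 459.3 -216.1   48.5] [ 468.2 -213.3   58. ]
pink [ 337.7 -197.3   52.6] [ 339.8 -193.7   58. ]
ring [488.8 388.5  24.6] [523.  371.7  58. ]
```

View pics/c1.png

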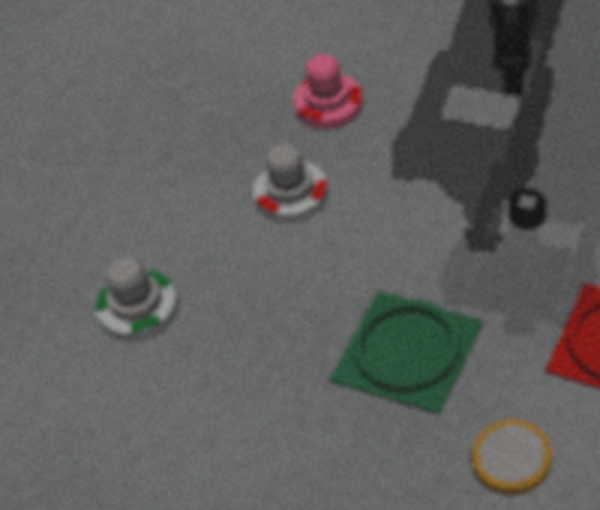

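View pics/c2.png

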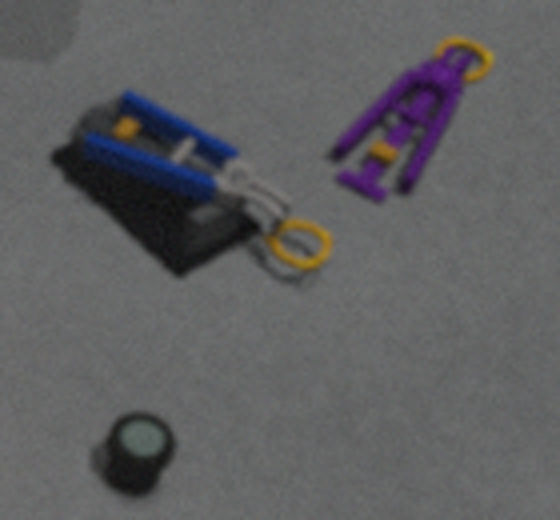

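Crops confirm it: the green-tagged hub, the white/grey red-tagged hub just below the pink one, and the blue pliers left of the purple ones. Moving toward the green hub.

```bash
python3 -m crank '[[[-1,0.35,0.4,0,0,0,85],[-1,0.35,0.4,0,0,0,85],[-1,0.35,0.4,0,0,0,85],[-1,0.35,0.4,0,0,0,85],[-1,0.35,0.4,0,0,0,85],[-1,0.35,0.4,0,0,0,85],[-1,0.35,0.4,0,0,0,85],[-1,0.35,0.4,0,0,0,85]]]' 40
python3 -c "
from h import *
snap('wrist','w0.png');np.save('w0T.npy',tool())"
python3 -m crank '[[[-1,0,0,0,0,0,85],[-1,0,0,0,0,0,85],[-1,0,0,0,0,0,85],[-1,0,0,0,0,0,85],[0,0,0,0,0,0,85],[0,0,0,0,0,0,85],[0,0,0,0,0,0,85],[0,0,0,0,0,0,85]]]'
python3 -c "
from h import *
snap('wrist','w1.png');np.save('w1T.npy',tool())
a=cv2.imread('pics/w0.png');b=cv2.imread('pics/w1.png');cv2.imwrite('pics/w01.png',cv2.resize(np.hstack([a,b]),(800,300),interpolation=3))"
```

```text
time_s: 0.95
eef_pos: [595.2, -201.0, 169.2]
ee_rot: [-0.0, 0.707, 0.707, -0.0]
force: [0.7, 0.4, 0.6]
grip_width: 0.997
grip_force: 0.0
time_s: 1.8
eef_pos: [595.2, -299.0, 170.1]
ee_rot: [-0.0, 0.707, 0.708, 0.0]
force: [-0.4, -0.1, -0.3]
grip_width: 0.995
grip_force: 0.0
```

View pics/w01.png

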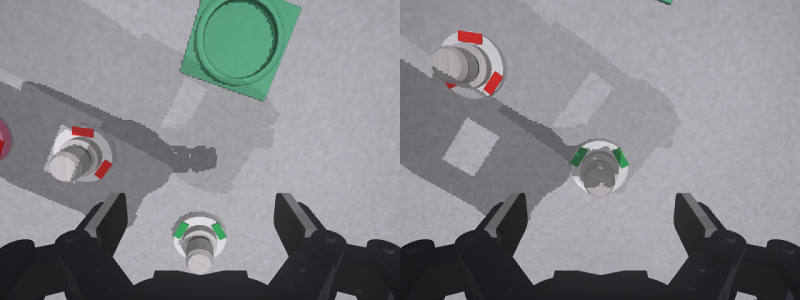

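The left frame (pose w0) shows the red hub around (110,215) full-res, the green nest at (335,55) and the green hub at (280,330). In the right frame (w1) the green hub is at (280,235), nearly under the gripper.

```bash
cat >> h.py <<'E'
from scipy.optimize import least_squares, brentq
def model(T):
    m=camera_model("wrist"); m["W"]=T@np.array(m["T_tool_cam"]); return m
def proj(m,P):
    c=(np.atleast_2d(P)-m["W"][:3,3])@m["W"][:3,:3]; return np.c_[m["cx"]+m["fx"]*c[:,0]/-c[:,2],m["cy"]-m["fy"]*c[:,1]/-c[:,2]]
def disc(im,m,c,z,r,w=7,hsvw=(1.5,1.0)):
    """centre of a circular outer edge of radius ~r at height z near c: strongest change along radial lines, robust circle fit"""
    g=cv2.GaussianBlur(cv2.cvtColor(im,cv2.COLOR_BGR2LAB),(3,3),0).astype(np.float32); c=np.array(c[:2],float)
    for it in range(4):
        ww=w if it<2 else w/2
        pts=[];rs=np.arange(r-ww,r+ww,0.4)
        for t in np.arange(0,2*np.pi,np.pi/60):
            P=np.c_[c[0]+rs*np.cos(t),c[1]+rs*np.sin(t),np.full(len(rs),z)]; uv=proj(m,P).astype(np.float32)
            if uv.min()<2 or uv[:,0].max()>557 or uv[:,1].max()>417: continue
            s=cv2.remap(g,uv[:,:1].copy(),uv[:,1:].copy(),1)[:,0]
            k=4; d=np.linalg.norm(s[k:]-s[:-k],axis=1); i=d.argmax()
            if d[i]>12: pts.append(P[i+k//2,:2])
        pts=np.array(pts)
        f=least_squares(lambda q:np.hypot(*(pts-q[:2]).T)-q[2],[*c,r],loss="soft_l1",f_scale=0.5)
        c=f.x[:2]
    return f.x,len(pts),np.median(abs(f.fun))
E
python3 - <<'E'
from h import *
np.set_printoptions(precision=2,suppress=True)
I=[cv2.imread(f"pics/w{i}.png") for i in(0,1)];M=[model(np.load(f"w{i}T.npy")) for i in(0,1)]
for n,c in(("green",(596,-330)),("red",(462,-215))):
    for z in(0,14,20):
        for i in(0,1): print(n,z,i,*disc(I[i],M[i],c,z,34))
E
```

```text
green 0 0 [ 591.66 -335.     33.87] 107 0.8625515458102413
green 0 1 [ 595.43 -336.17   34.05] 105 1.033902678779775
green 14 0 [ 594.04 -334.36   33.43] 100 0.255979644701835
green 14 1 [ 594.6  -332.51   33.73] 110 0.23989477827153038
green 20 0 [ 594.07 -330.     32.73] 100 0.21683052796561952
green 20 1 [ 594.6  -330.18   33.07] 110 0.2470486061120134
red 0 0 [ 460.59 -218.47   33.3 ] 69 1.2416510876097178
red 0 1 [ 452.12 -217.25   35.25] 105 0.32126968957424396
red 14 0 [ 459.08 -220.09   33.7 ] 103 0.3987295912583164
red 14 1 [ 458.62 -217.69   33.76] 108 0.3247166109939137
red 20 0 [ 461.8  -218.16   33.13] 104 0.5248125962319676
red 20 1 [ 461.39 -217.84   33.17] 108 0.2700957369651924
```

```bash
python3 -m crank '[[[-0.7,0,0,0,0,0,85],[-0.65,0,0,0,0,0,70],[0,0,0.8,0,0,0,70],[0,0,0.8,0,0,0,70],[0,0,0.8,0,0,0,70],[0,0,0.8,0,0,0,70],[0,0,0.85,0,0,0,70],[0,0,0.8,0,0,0,70]]]' 50
python3 -m crank '[[[0,0,0,0,0,0,70],[0,0,0,0,0,0,20],[0,0,0,0,0,0,20],[0,0,0,0,0,0,20],[0,0,0,0,0,0,20],[0,0,0,0,0,0,20],[0,0,0,0,0,0,20],[0,0,0,0,0,0,20]]]'
python3 -c "
from h import *
print(sense())"
```

```text
time_s: 2.65
eef_pos: [595.1, -333.1, 48.0]
ee_rot: [-0.0, 0.707, 0.707, 0.0]
force: [1.0, -0.5, 0.3]
grip_width: 0.821
grip_force: 0.0
time_s: 3.45
eef_pos: [595.7, -334.2, 50.6]
ee_rot: [0.001, 0.707, 0.707, 0.0]
force: [0.3, 0.8, 6.0]
grip_width: 0.363
grip_force: 50.2
{'time_s': 3.45, 'joints': array([-6.82378847e-01,  8.48211192e-01,  1.16201438e+00,  8.32723441e-05,
        1.12854168e+00, -6.82487506e-01]), 'dq': array([ 1.09468389e-03,  2.50545372e-03,  2.54150464e-04,  3.94192299e-03,
       -2.32548838e-03, -6.53135310e-05]), 'tau': array([-3.56030082e-01, -5.65489841e+01, -2.17495430e+01, -2.64521164e-02,
       -2.32602661e-01,  4.49596511e-03]), 'eef_pos': array([ 595.67683894, -334.16938705,   50.55648604]), 'ee_rot': array([1.40135072e-03, 7.07080220e-01, 7.07131929e-01, 1.82658085e-04]), 'force': array([0.28492708, 0.84920798, 6.01708496]), 'wrist_torque': array([0.0918393 , 0.13203842, 0.01403157]), 'grip_force': 50.18970704622916, 'grip_width': 0.36262442110587817}
```

```bash
python3 -m crank '[[[0,0,-0.5,0,0,0,20],[0,0,-0.9,0,0,0,20],[0,0,-0.9,0,0,0,20],[0,0,-0.9,0,0,0,20],[1,0.4,0,0,0,0,20],[1,0.4,0,0,0,0,20],[1,0.4,0,0,0,0,20],[1,0.4,0,0,0,0,20]]]'
python3 -m crank '[[[1,0,0,0,0,0,20],[1,0,0,0,0,0,20],[0.6,0,0,0,0,0,20],[0,0,0,0,0,0,20],[0,0,0,0,0,0,20],[0,0,0,0,0,0,20],[0,0,0,0,0,0,20],[0,0,0,0,0,0,20]]]'
python3 -c "
from h import *
np.save('w2T.npy',tool());snap('wrist','w2.png')"
python3 -m crank '[[[1,0,0,0,0,0,20],[1,0,0,0,0,0,20],[0,0,0,0,0,0,20],[0,0,0,0,0,0,20],[0,0,0,0,0,0,20],[0,0,0,0,0,0,20],[0,0,0,0,0,0,20],[0,0,0,0,0,0,20]]]'
python3 -c "
from h import *
np.save('w3T.npy',tool());snap('wrist','w3.png')
a=cv2.imread('pics/w2.png');b=cv2.imread('pics/w3.png');cv2.imwrite('pics/w23.png',cv2.resize(np.hstack([a,b]),(800,300),interpolation=3))"
```

```text
time_s: 4.25
eef_pos: [635.2, -232.7, 129.4]
ee_rot: [-0.0, 0.707, 0.707, -0.0]
force: [0.5, 0.1, -2.1]
grip_width: 0.364
grip_force: 50.1
time_s: 5.05
eef_pos: [634.9, -169.5, 128.6]
ee_rot: [-0.0, 0.707, 0.707, -0.0]
force: [-0.2, 0.5, -1.3]
grip_width: 0.365
grip_force: 50.1
time_s: 5.9
eef_pos: [635.0, -119.2, 128.7]
ee_rot: [-0.0, 0.707, 0.707, -0.0]
force: [0.6, 1.0, -2.0]
grip_width: 0.368
grip_force: 50.1
```

View pics/w23.png

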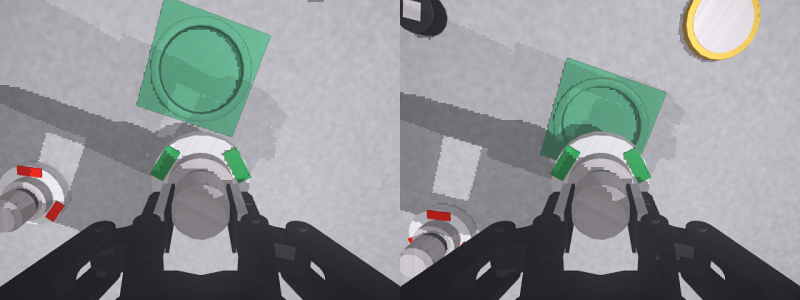

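```bash
cat >> h.py <<'E'
def nestfit(im,m,lo,hi,c0,a0,z=5):
    k=cv2.inRange(cv2.cvtColor(im,cv2.COLOR_BGR2HSV),np.array(lo),np.array(hi))
    k=cv2.morphologyEx(k,cv2.MORPH_OPEN,np.ones((5,5)))
    c=max(cv2.findContours(k,0,cv2.CHAIN_APPROX_NONE)[0],key=cv2.contourArea)[:,0].astype(float)
    c=c[(c[:,0]>3)&(c[:,0]<556)&(c[:,1]>3)&(c[:,1]<416)]
    P=np.array([onz(m,*p,z)[:2] for p in c])
    def f(q):
        d=P-q[:2]; s,t=np.sin(q[2]),np.cos(q[2]); l=np.abs(np.c_[d[:,0]*t+d[:,1]*s,-d[:,0]*s+d[:,1]*t]); return l.max(1)-q[3]
    r=least_squares(f,[*c0,a0,50],loss="soft_l1",f_scale=0.5); return r.x,len(P),np.median(abs(r.fun))
E
python3 - <<'E'
from h import *
np.set_printoptions(precision=2,suppress=True)
for i in(2,3):
    im=cv2.imread(f"pics/w{i}.png");T=np.load(f"w{i}T.npy");m=model(T)
    for z in(0,5,10): print("nest",i,z,*nestfit(im,m,(60,60,40),(90,255,255),(638,-93),0.3,z))
    for z in(92,95): 
        r=disc(im,m,T[:2,3],z,34,5); print("hub",i,z,r, r[0][:2]-T[:2,3])
E
```

```text
nest 2 0 [635.95 -93.5   -0.32  50.45] 538 0.16072223884004444
nest 2 5 [635.93 -93.53  -0.32  49.45] 538 0.1575514339801316
nest 2 10 [635.92 -93.56  -0.32  48.46] 538 0.15438041269514358
hub 2 92 (array([ 635.37, -167.5 ,   33.78]), 86, np.float64(0.3153604839941977)) [0.46 1.97]
hub 2 95 (array([ 635.26, -166.83,   33.62]), 84, np.float64(0.4616772891409475)) [0.35 2.64]
nest 3 0 [635.69 -93.38  -0.33  49.7 ] 727 1.5659331163703456
nest 3 5 [635.69 -92.41  -0.33  48.71] 727 1.5428354156258095
nest 3 10 [635.68 -91.44  -0.33  47.73] 727 1.5230413715012432
hub 3 92 (array([ 635.16, -117.31,   33.84]), 85, np.float64(0.39609274165724173)) [0.2  1.86]
hub 3 95 (array([ 635.06, -116.63,   33.75]), 89, np.float64(0.53924007602064)) [0.1  2.54]
```

```bash
python3 -m crank '[[[0.5,0.02,0,0,0,0,20],[0.46,0,0,0,0,0,20],[0,0,0.5,0,0,0,20],[0,0,0.6,0,0,0,20],[0,0,0.6,0,0,0,20],[0,0,0.6,0,0,0,20],[0,0,0.5,0,0,0,20],[0,0,0,0,0,0,20]]]'
python3 -m crank '[[[0,0,0,0,0,0,20],[0,0,0.04,0,0,0,20],[0,0,0.04,0,0,0,20],[0,0,0.02,0,0,0,20],[0,0,0,0,0,0,20],[0,0,0,0,0,0,20],[0,0,0,0,0,0,20],[0,0,0,0,0,0,20]]]'
```

```text
time_s: 6.75
eef_pos: [634.7, -94.8, 56.6]
ee_rot: [-0.001, 0.707, 0.707, -0.001]
force: [-0.1, 0.1, -2.2]
grip_width: 0.368
grip_force: 51.1
time_s: 7.55
eef_pos: [635.5, -94.7, 56.3]
ee_rot: [0.0, 0.707, 0.707, -0.0]
force: [0.9, -0.0, -2.1]
grip_width: 0.37
grip_force: 51.1
```

```bash
python3 -m crank '[[[0,0,0.04,0,0,0,20],[0,0,0.04,0,0,0,20],[0,0,0.02,0,0,0,20],[0,0,0,0,0,0,20],[0,0,0,0,0,0,20],[0,0,0,0,0,0,20],[0,0,0,0,0,0,20],[0,0,0,0,0,0,20]]]'
```

```text
time_s: 8.35
eef_pos: [635.6, -94.7, 54.8]
ee_rot: [0.0, 0.707, 0.707, 0.0]
force: [-2.8, 1.6, 6.3]
grip_width: 0.368
grip_force: 52.1
```

```bash
python3 -m crank '[[[0,0,0,0,0,0,70],[0,0,0,0,0,0,70],[0,0,0,0,0,0,70],[0,0,-0.9,0,0,0,70],[0,0,-0.9,0,0,0,70],[0,0,-0.9,0,0,0,70],[0,0,-0.9,0,0,0,70],[0,0,-0.9,0,0,0,70]]]'
python3 -m crank '[[[-0.5,-0.88,0,0,0,0,70],[-0.5,-0.88,0,0,0,0,70],[-0.5,-0.88,0,0,0,0,70],[-0.5,-0.88,0,0,0,0,70],[-0.5,-0.88,0,0,0,0,70],[-0.5,-0.88,0,0,0,0,70],[-0.5,-0.88,0,0,0,0,70],[-0.5,-0.88,0,0,0,0,70]]]'
python3 - <<'E'
from h import *
np.set_printoptions(precision=2,suppress=True)
T=tool();print(T[:3,3]);np.save('w4T.npy',T);im,m=snap('wrist','w4.png')
for z in(14,18):print(disc(im,m,(459.5,-218),z,34))
s,ms=snap('scene','s4.png'); 
print(disc(s,ms,(635.6,-93.4),19,34),nestfit(s,ms,(50,60,30),(90,255,255),(636,-93.5),-.32))
E
```

```text
time_s: 9.15
eef_pos: [635.5, -94.8, 167.1]
ee_rot: [0.0, 0.707, 0.707, -0.0]
force: [-0.2, -0.0, 0.5]
grip_width: 0.821
grip_force: 0.0
time_s: 9.95
eef_pos: [458.6, -195.2, 166.3]
ee_rot: [0.0, 0.707, 0.707, 0.0]
force: [-0.2, -0.2, 0.5]
grip_width: 0.819
grip_force: 0.0
[ 458.64 -195.22  166.3 ]
(array([ 458.94, -217.53,   33.75]), 119, np.float64(0.3098847185108724))
(array([ 458.93, -216.1 ,   33.24]), 119, np.float64(0.30902138121414424))
(array([634.76, -93.32,  34.  ]), 53, np.float64(0.28483968780390256)) (array([637.22, -93.67,  -0.32,  46.48]), 150, np.float64(2.174015742777428))
```

```bash
python3 -m crank '[[[-0.5,0,0,0,0,0,70],[-0.4,0,0,0,0,0,70],[0,0,0.75,0,0,0,70],[0,0,0.8,0,0,0,70],[0,0,0.8,0,0,0,70],[0,0,0.8,0,0,0,70],[0,0,0.8,0,0,0,70],[0,0,0.7,0,0,0,70]]]'
python3 -m crank '[[[0,0,0,0,0,0,70],[0,0,0,0,0,0,20],[0,0,0,0,0,0,20],[0,0,0,0,0,0,20],[0,0,0,0,0,0,20],[0,0,0,0,0,0,20],[0,0,0,0,0,0,20],[0,0,0,0,0,0,20]]]'
```

```text
time_s: 10.85
eef_pos: [460.0, -217.6, 48.7]
ee_rot: [-0.0, 0.707, 0.707, -0.0]
force: [0.9, 0.1, -0.7]
grip_width: 0.816
grip_force: 0.0
time_s: 11.65
eef_pos: [460.1, -217.7, 51.2]
ee_rot: [0.001, 0.707, 0.707, 0.0]
force: [-0.4, 0.7, 6.7]
grip_width: 0.368
grip_force: 49.8
```

```bash
python3 -m crank '[[[0,0,-0.5,0,0,0,20],[0,0,-0.9,0,0,0,20],[0,0,-1,0,0,0,20],[0,0,-1,0,0,0,20],[1,0.7,0,0,0,0,20],[1,0.7,0,0,0,0,20],[1,0.7,0,0,0,0,20],[1,0.7,0,0,0,0,20]]]'
python3 -m crank '[[[1,0.75,0,0,0,0,20],[1,0.75,0,0,0,0,20],[1,0.75,0,0,0,0,20],[1,0.75,0,0,0,0,20],[1,0.8,0,0,0,0,20],[0,0,0,0,0,0,20],[0,0,0,0,0,0,20],[0,0,0,0,0,0,20]]]'
python3 - <<'E'
from h import *
np.set_printoptions(precision=2,suppress=True)
T=tool();print(T[:3,3]);np.save('w5T.npy',T);im,m=snap('wrist','w5.png')
for z in(0,5,10): print("nest",z,*nestfit(im,m,(0,150,60),(6,255,255),(626,87),-.32,z))
z=T[2,3]-51+14
r=disc(im,m,T[:2,3],z,34,5); print("hub",z,r, r[0][:2]-T[:2,3])
E
```

```text
time_s: 12.45
eef_pos: [529.9, -116.1, 135.8]
ee_rot: [0.0, 0.707, 0.707, 0.0]
force: [0.6, -0.1, -3.2]
grip_width: 0.369
grip_force: 50.5
time_s: 13.25
eef_pos: [624.0, 7.1, 135.2]
ee_rot: [-0.0, 0.707, 0.707, -0.0]
force: [0.3, -0.4, -2.7]
grip_width: 0.364
grip_force: 50.7
[624.01   7.07 135.24]
nest 0 [625.78  88.04  -0.34  50.32] 503 0.15549195441793984
nest 5 [625.76  87.92  -0.34  49.35] 503 0.15256131847448273
nest 10 [625.73  87.8   -0.34  48.38] 503 0.14963023221162075
hub 98.24291116171091 (array([624.35,   7.13,  33.98]), 89, np.float64(0.28597643026900954)) [0.34 0.06]
```

```bash
python3 -m crank '[[[0.8,0.03,0,0,0,0,20],[1,0.03,0,0,0,0,20],[1,0,0,0,0,0,20],[0.43,0,0,0,0,0,20],[0,0,0.6,0,0,0,20],[0,0,0.6,0,0,0,20],[0,0,0.6,0,0,0,20],[0,0,0.6,0,0,0,20]]]'
python3 -m crank '[[[0,0,0.4,0,0,0,20],[0,0,0.2,0,0,0,20],[0,0,0.1,0,0,0,20],[0,0,0.05,0,0,0,20],[0,0,0,0,0,0,20],[0,0,0,0,0,0,20],[0,0,0,0,0,0,20],[0,0,0,0,0,0,20]]]'
```

```text
time_s: 14.1
eef_pos: [625.8, 87.8, 73.6]
ee_rot: [-0.0, 0.707, 0.707, -0.0]
force: [-0.0, 0.6, -3.6]
grip_width: 0.366
grip_force: 50.8
time_s: 14.9
eef_pos: [626.1, 88.5, 56.5]
ee_rot: [0.0, 0.707, 0.707, 0.0]
force: [0.0, 0.6, -2.6]
grip_width: 0.365
grip_force: 50.8
```

```bash
python3 -m crank '[[[0,0,0.04,0,0,0,20],[0,0,0.02,0,0,0,20],[0,0,0.01,0,0,0,20],[0,0,0,0,0,0,20],[0,0,0,0,0,0,20],[0,0,0,0,0,0,20],[0,0,0,0,0,0,20],[0,0,0,0,0,0,20]]]'
python3 - <<'E'
from h import *
np.set_printoptions(precision=1,suppress=True)
ims={}
for n,b0 in(("scene",(350,165,430,225)),("side",(200,130,262,180))):
    im=cv2.imread(f"pics/{n}0.png");m=camera_model(n);m["W"]=np.array(m["world_from_camera"])
    h=cv2.cvtColor(im,cv2.COLOR_BGR2HSV);k=cv2.inRange(h,np.array((105,120,40)),np.array((122,255,255)))
    M=np.zeros_like(k);M[b0[1]:b0[3],b0[0]:b0[2]]=255;k&=M
    ys,xs=np.where(k);P=np.array([onz(m,u,v,55) for u,v in zip(xs,ys)])
    print(n,len(xs),xs.mean(),ys.mean(),P.mean(0),P.min(0),P.max(0))
    ims[n]=ray(m,xs.mean(),ys.mean())
print(cross(list(ims.values())))
E
```

```text
time_s: 15.7
eef_pos: [626.2, 88.5, 56.2]
ee_rot: [0.0, 0.707, 0.707, 0.0]
force: [-4.9, 0.0, 10.0]
grip_width: 0.367
grip_force: 52.0
scene 383 379.37075718015666 187.36292428198433 [433.8 292.7  55. ] [376.9 241.5  55. ] [477.9 344.7  55. ]
side 183 228.6775956284153 153.2295081967213 [417.1 289.9  55. ] [381.2 233.3  55. ] [443.6 344.7  55. ]
[418.  299.   42.3]
```

```bash
python3 -m crank '[[[0,0,0,0,0,0,75],[0,0,0,0,0,0,75],[0,0,0,0,0,0,75],[0,0,-1,0,0,0,75],[0,0,-1,0,0,0,75],[0,0,-1,0,0,0,75],[0,0,-1,0,0,0,75],[0,0,-1,0,0,0,75]]]'
python3 -c "
from h import *
np.save('w6T.npy',tool());snap('wrist','w6.png')"
python3 -m crank '[[[0.8,-0.93,-0.1,0,0,0,75],[0.8,-0.93,-0.1,0,0,0,75],[0.8,-0.93,-0.1,0,0,0,75],[0.8,-0.93,-0.1,0,0,0,75],[0.8,-0.93,-0.1,0,0,0,75],[0.8,-0.93,-0.1,0,0,0,75],[0.8,-0.93,-0.1,0,0,0,75],[0.8,-0.93,-0.1,0,0,0,75]]]'
python3 - <<'E'
from h import *
np.set_printoptions(precision=2,suppress=True)
np.save('w7T.npy',tool());im,m=snap('wrist','w7.png')
b=cv2.imread('pics/w6.png');m6=model(np.load('w6T.npy'))
print(disc(b,m6,(626.3,87.8),19,34,5),nestfit(b,m6,(0,150,60),(6,255,255),(626,87),-.32,5))
cv2.imwrite('pics/w67.png',cv2.resize(np.hstack([b,im]),(800,300),interpolation=3))
E
```

```text
time_s: 16.5
eef_pos: [625.9, 88.5, 180.5]
ee_rot: [0.0, 0.707, 0.707, -0.0]
force: [-0.1, -0.7, 0.0]
grip_width: 0.876
grip_force: 0.0
time_s: 17.35
eef_pos: [439.1, 249.2, 199.5]
ee_rot: [0.0, 0.707, 0.707, 0.0]
force: [0.4, -0.0, -0.5]
grip_width: 0.877
grip_force: 0.0
(array([626.91,  88.71,  33.99]), 120, np.float64(0.274794606502347)) (array([625.81,  88.09,  -0.34,  49.24]), 435, np.float64(0.2194222411847946))
```

View pics/w67.png

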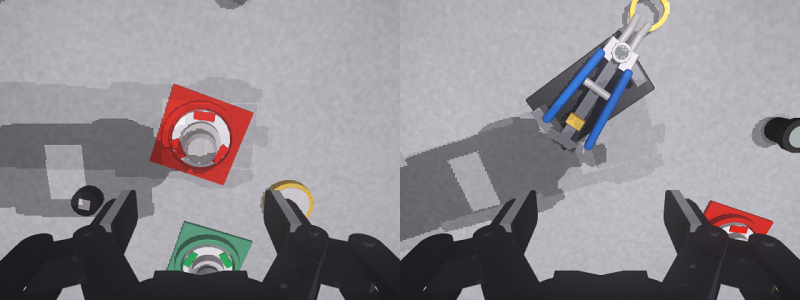

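Left: the red hub sits centred in the red nest and the green hub in the green nest. Right: the blue pliers, handle centre near (270,140) full-res, with the ring at upper right (350,18).

```bash
cat >> h.py <<'E'
def handles(im,m,z=60,box=None):
    k=cv2.inRange(cv2.cvtColor(im,cv2.COLOR_BGR2HSV),np.array((103,120,50)),np.array((122,255,255)))
    k=cv2.morphologyEx(k,cv2.MORPH_OPEN,np.ones((3,3)))
    cs=sorted(cv2.findContours(k,0,2)[0],key=cv2.contourArea)[-2:]
    out=[]
    for c in cs:
        K=np.zeros_like(k);cv2.drawContours(K,[c],-1,255,-1);ys,xs=np.where(K>0)
        P=np.array([onz(m,u,v,z)[:2] for u,v in zip(xs,ys)]);mu=P.mean(0);w,V=np.linalg.eigh(np.cov(P.T));d=V[:,1]*np.sign(V[1,1])
        s=(P-mu)@d; out.append((mu,np.degrees(np.arctan2(d[1],d[0])),s.min(),s.max(),(xs.mean(),ys.mean())))
    return out
E
python3 - <<'E'
from h import *
np.set_printoptions(precision=2,suppress=True)
im=cv2.imread('pics/w7.png');T=np.load('w7T.npy');m=model(T)
o=handles(im,m);print(o);print((o[0][0]+o[1][0])/2,(o[0][1]+o[1][1])/2)
E
```

```text
[(array([447.31, 287.77]), np.float64(61.64020316847844), np.float64(-48.85702878988325), np.float64(44.57304382256644), (np.float64(291.18232044198896), np.float64(151.98526703499078))), (array([412.43, 311.34]), np.float64(48.9523118705032), np.float64(-48.55921234197038), np.float64(45.08499062478524), (np.float64(243.33452807646356), np.float64(119.45280764635604)))]
[429.87 299.55] 55.29625751949082
```

```bash
python3 -m crank '[[[0.18,-0.76,0.6,0,0,0,85],[0.18,-0.76,0.6,0,0,0,85],[0,0,0,0,0,0.9,85],[0,0,0,0,0,0.9,85],[0,0,0,0,0,0.9,85],[0,0,0,0,0,0.9,85],[0,0,0,0,0,0.74,85],[0,0,0,0,0,0,85]]]'
cat > pl.py <<'E'
from h import *
import sys
np.set_printoptions(precision=2,suppress=True)
n=sys.argv[1];T=tool();np.save(n+'T.npy',T);im,m=snap('wrist',n+'.png')
print(T)
o=handles(im,m);print(o);c=(o[0][0]+o[1][0])/2;a=(o[0][1]+o[1][1])/2;print("c",c,a)
ax=np.array([np.cos(np.radians(a)),np.sin(np.radians(a))])
for z in(24,):
  for r in(20,): 
    k=cv2.inRange(cv2.cvtColor(im,cv2.COLOR_BGR2HSV),np.array((20,110,70)),np.array((35,255,255)))
    cs=[x for x in cv2.findContours(k,0,1)[0]]
    x=max(cs,key=lambda q:cv2.boundingRect(q)[2]);P=np.array([onz(m,*p,z)[:2] for p in x[:,0]]);(cx,cy),rr=cv2.minEnclosingCircle(P.astype(np.float32));print("ring",cx,cy,rr,cv2.boundingRect(x)); d=np.array([cx,cy])-c; print(np.degrees(np.arctan2(d[1],d[0])),np.hypot(*d))
E
python3 pl.py w8
python3 -m crank '[[[1,0,0,0,0,0,85],[0.5,0,0,0,0,0,85],[0,0,0,0,0,0,85],[0,0,0,0,0,0,85],[0,0,0,0,0,0,85],[0,0,0,0,0,0,85],[0,0,0,0,0,0,85],[0,0,0,0,0,0,85]]]'
python3 pl.py w9
python3 -c "
from h import *
a=cv2.imread('pics/w8.png');b=cv2.imread('pics/w9.png');cv2.imwrite('pics/w89.png',cv2.resize(np.hstack([a,b]),(800,300),interpolation=3))"
```

```text
time_s: 18.2
eef_pos: [402.2, 257.4, 169.4]
ee_rot: [0.0, 0.886, 0.464, 0.0]
force: [0.1, -0.9, -0.0]
grip_width: 0.992
grip_force: 0.0
[[  0.57   0.82   0.   402.17]
 [  0.82  -0.57   0.   257.42]
 [  0.     0.    -1.   169.44]
 [  0.     0.     0.     1.  ]]
[(array([447.67, 288.16]), np.float64(61.671409389668966), np.float64(-49.006910227504285), np.float64(44.10210934043558), (np.float64(310.7839536007733), np.float64(138.6510391493475))), (array([413.17, 311.77]), np.float64(49.00635695550451), np.float64(-49.344620366153144), np.float64(44.25888372690396), (np.float64(246.82511848341233), np.float64(139.04976303317537)))]
c [430.42 299.96] 55.33888317258673
ring 408.1609191894531 267.8827209472656 11.339125633239746 (267, 177, 25, 18)
-124.75676149224279 39.04615770783079
time_s: 19.05
eef_pos: [423.3, 288.1, 169.6]
ee_rot: [0.0, 0.886, 0.464, 0.0]
force: [0.8, 0.4, 0.3]
grip_width: 0.994
grip_force: 0.0
[[  0.57   0.82   0.   423.33]
 [  0.82  -0.57   0.   288.15]
 [  0.     0.    -1.   169.59]
 [  0.     0.     0.     1.  ]]
[(array([448.1 , 288.61]), np.float64(61.6910108085042), np.float64(-49.373404089366474), np.float64(44.448932626985744), (np.float64(309.7756590016826), np.float64(193.37352776219853))), (array([413.26, 312.07]), np.float64(49.031141389177336), np.float64(-49.368553807395), np.float64(44.57139245163183), (np.float64(248.39691289966925), np.float64(194.15380374862184)))]
c [430.68 300.34] 55.36107609884077
ring 490.1769104003906 389.98858642578125 20.21611785888672 (250, 2, 50, 57)
56.429170348341664 107.59515999660208
```

View pics/w89.png

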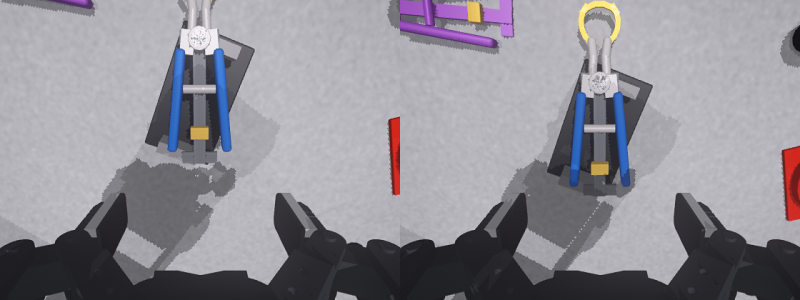

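View w8 shows the handles symmetric about the tool's axis. In w9 the ring is at (278,30) full-res, and the purple pliers are well off to the left. Descending to grip.

```bash
python3 -m crank '[[[0.59,-0.04,0.3,0,0,0,85],[0,0,0.8,0,0,0,85],[0,0,0.8,0,0,0,85],[0,0,0.8,0,0,0,85],[0,0,0.8,0,0,0,85],[0,0,0.7,0,0,0,85],[0,0,0.5,0,0,0,85],[0,0,0.08,0,0,0,85]]]' 35
python3 -m crank '[[[0,0,0,0,0,0,85],[0,0,0,0,0,0,30],[0,0,0,0,0,0,30],[0,0,0,0,0,0,30],[0,0,0,0,0,0,30],[0,0,0,0,0,0,30],[0,0,0,0,0,0,30],[0,0,0,0,0,0,30]]]'
```

```text
time_s: 19.9
eef_pos: [430.4, 300.7, 48.8]
ee_rot: [-0.0, 0.886, 0.464, -0.001]
force: [-0.0, -0.6, 0.5]
grip_width: 0.997
grip_force: 0.0
time_s: 20.7
eef_pos: [431.0, 300.8, 51.1]
ee_rot: [0.0, 0.886, 0.464, 0.0]
force: [-4.2, -4.6, 10.0]
grip_width: 0.453
grip_force: 34.5
```

```bash
python3 -m crank '[[[0,0,-0.1,0,0,0,30],[0,0,-0.2,0,0,0,30],[0,0,-0.4,0,0,0,30],[0,0,-0.6,0,0,0,30],[0,0,-0.7,0,0,0,30],[0,0,-0.7,0,0,0,30],[0,0,-0.4,0,0,0,30],[0,0,0,0,0,0,30]]]'
python3 - <<'E'
from h import *
np.set_printoptions(precision=2,suppress=True)
np.save('w10T.npy',tool());im,m=snap('wrist','w10.png');s,_=snap('side','s10.png');c,_=snap('scene','c10.png')
cv2.imwrite('pics/v10.png',np.hstack([cv2.resize(im,(400,300),interpolation=3),cv2.resize(s[60:210,150:350],(400,300),interpolation=2)]))
E
```

```text
time_s: 21.5
eef_pos: [431.5, 301.3, 128.9]
ee_rot: [0.0, 0.886, 0.464, 0.001]
force: [1.1, -0.4, -3.0]
grip_width: 0.449
grip_force: 35.6
```

View pics/v10.png

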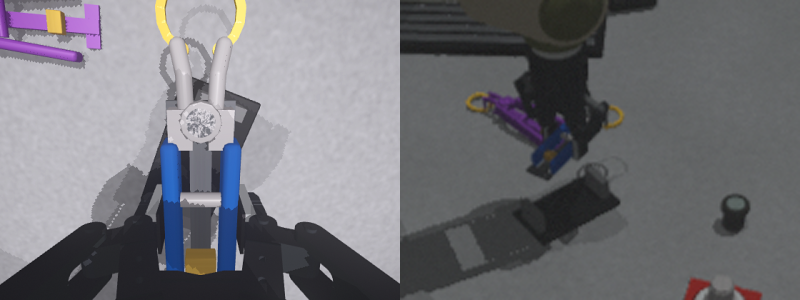

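The wrist view shows the pliers held, handles closed to the stop, and the ring spread at the top of the frame. In the side view they are clear of the rest. Turning so the pliers point along +x, then moving beside the green hub to re-measure.

```bash
python3 -m crank '[[[0,0,-0.1,0,0,0.3,30],[0,0,-0.1,0,0,0.6,30],[0,0,0,0,0,0.8,30],[0,0,0,0,0,0.8,30],[0,0,0,0,0,0.8,30],[0,0,0,0,0,0.8,30],[0,0,0,0,0,0.8,30],[0,0,0,0,0,0.8,30]]]'
python3 -m crank '[[[0,0,0,0,0,0.6,30],[0,0,0,0,0,0.4,30],[0,0,0,0,0,0.2,30],[0.1,0.4,0,0,0,0,30],[0.3,0.8,0,0,0,0,30],[0.4,1,0,0,0,0,30],[0.4,1,0,0,0,0,30],[0.4,1,0,0,0,0,30]]]'
python3 -m crank '[[[0.4,1,0,0,0,0,30],[0.4,1,0,0,0,0,30],[0.4,1,0,0,0,0,30],[0.4,1,0,0,0,0,30],[0.4,1,0,0,0,0,30],[0.4,1,0,0,0,0,30],[0.3,1,0,0,0,0,30],[0.2,0.8,0,0,0,0,30]]]'
python3 -m crank '[[[0,0.6,0,0,0,0,30],[0,0.2,0,0,0,0,30],[0,0,0,0,0,0,30],[0,0,0,0,0,0,30],[0,0,0,0,0,0,30],[0,0,0,0,0,0,30],[0,0,0,0,0,0,30],[0,0,0,0,0,0,30]]]'
python3 - <<'E'
from h import *
np.set_printoptions(precision=2,suppress=True)
T=tool();np.save('w11T.npy',T);im,m=snap('wrist','w11.png');s,ms=snap('side','s11.png');c,mc=snap('scene','c11.png')
print(T)
for z in(19,):
  print('hub',disc(im,m,(635.5,-93.3),z,34,5)); print('sc',disc(c,mc,(635.5,-93.3),z,34,5),'side',disc(s,ms,(635.5,-93.3),z,34,5))
def ring(im,m,guess,w):
    k=cv2.inRange(cv2.cvtColor(im,cv2.COLOR_BGR2HSV),np.array((18,100,60)),np.array((36,255,255)))
    n,l,st,ce=cv2.connectedComponentsWithStats(k)
    u=proj(m,guess)[0]; M=np.zeros_like(k);cv2.circle(M,(int(u[0]),int(u[1])),w,255,-1);k&=M
    ys,xs=np.where(k);return np.c_[xs,ys]
for zo in(-20,-26,-32):
    p=ring(im,m,T[:3,3]+[109,0,-26],120);p=p[(p[:,1]<120)]
    P=np.array([onz(m,*q,T[2,3]+zo)[:2] for q in p])
    f=least_squares(lambda q:np.hypot(*(P-q[:2]).T)-q[2],[*(T[:2,3]+[109,0]),21.5],loss="soft_l1",f_scale=1);print('wrist ring',zo,f.x-[*T[:2,3],0],len(P))
R_=[]
for nme,i,mm in(('scene',c,mc),('side',s,ms)):
    p=ring(i,mm,T[:3,3]+[109,0,-28],25);x,y,w,h=cv2.boundingRect(p.astype(np.int32));
    e=cv2.fitEllipse(cv2.convexHull(p.astype(np.int32)));P=np.array([onz(mm,*q,T[2,3]-28)[:2] for q in p])
    f=least_squares(lambda q:np.hypot(*(P-q[:2]).T)-q[2],[*(T[:2,3]+[109,0]),21.5],loss="soft_l1",f_scale=1)
    print(nme,len(p),(x,y,w,h),e,f.x-[*T[:2,3],0]); R_.append(ray(mm,*e[0]))
print('ring tri rel TCP',cross(R_)-T[:3,3])
E
```

```text
time_s: 22.45
eef_pos: [430.6, 300.8, 131.5]
ee_rot: [0.0, 0.997, 0.082, -0.001]
force: [-0.3, -0.8, -2.1]
grip_width: 0.453
grip_force: 35.6
time_s: 23.25
eef_pos: [471.3, 194.4, 132.3]
ee_rot: [0.0, 1.0, 0.001, -0.0]
force: [0.8, -0.4, -2.2]
grip_width: 0.448
grip_force: 35.6
time_s: 24.05
eef_pos: [543.9, -0.9, 132.2]
ee_rot: [0.0, 1.0, 0.001, -0.0]
force: [0.7, -0.4, -1.8]
grip_width: 0.451
grip_force: 35.6
time_s: 24.85
eef_pos: [543.9, -18.6, 132.5]
ee_rot: [-0.0, 1.0, 0.001, 0.0]
force: [0.5, -0.4, -1.5]
grip_width: 0.45
grip_force: 35.6
[[  1.     0.     0.   543.89]
 [  0.    -1.     0.   -18.61]
 [  0.    -0.    -1.   132.49]
 [  0.     0.     0.     1.  ]]
hub (array([636.44, -92.74,  34.01]), 120, np.float64(0.12466867036782858))
sc (array([634.91, -93.31,  33.8 ]), 52, np.float64(0.41028873065095794)) side (array([636.21, -93.36,  33.68]), 54, np.float64(0.32131363374503863))
wrist ring -20 [104.35   1.04  20.72] 1636
wrist ring -26 [105.61   1.04  21.58] 1636
wrist ring -32 [106.88   1.03  22.44] 1636
scene 155 (253, 229, 22, 17) ((263.295166015625, 236.78335571289062), (17.19114112854004, 21.351356506347656), 88.86473083496094) [105.01   0.15  21.87]
side 120 (319, 216, 33, 25) ((334.36810302734375, 227.8577117919922), (19.660400390625, 36.908172607421875), 117.31178283691406) [106.93  -0.65  22.46]
ring tri rel TCP [115.77  -6.28 -25.21]
```

```bash
python3 -m crank '[[[-0.1,0.4,0,0,0,0,30],[-0.16,0.9,0,0,0,0,30],[-0.15,0.9,0,0,0,0,30],[-0.15,0.6,0,0,0,0,30],[0,0.19,0,0,0,0,30],[0,0,0.3,0,0,0,30],[0,0,0.3,0,0,0,30],[0,0,0.2,0,0,0,30]]]'
cat > rg.py <<'E'
from h import *
import sys
np.set_printoptions(precision=2,suppress=True)
n=sys.argv[1]
T=tool();np.save(n+'T.npy',T);print(T[:3,3])
for nm in('wrist','scene','side'):
    im,m=snap(nm,n+nm+'.png')
    k=cv2.inRange(cv2.cvtColor(im,cv2.COLOR_BGR2HSV),np.array((18,100,60)),np.array((36,255,255)))
    g=T[:3,3]+[106,0,-28]; r=[]
    for z in(-26,):
        ys,xs=np.where(k);P=np.array([onz(m,u,v,T[2,3]+z)[:2] for u,v in zip(xs,ys)])
        P=P[np.hypot(*(P-g[:2]).T)<28]
        f=least_squares(lambda q:np.hypot(*(P-q[:2]).T)-q[2],[*g[:2],21.5],loss="soft_l1",f_scale=1);r.append((len(P),f.x,f.x[:2]-T[:2,3]))
    print(nm,r, 'hub',disc(im,m,(635.5,-93.3),19,34,4) if nm!='wrist' else '')
E
python3 rg.py x1
python3 - <<'E'
from h import *
a=cv2.imread('pics/x1scene.png')[190:265,200:300];b=cv2.imread('pics/x1side.png')[220:295,270:370];w=cv2.imread('pics/x1wrist.png')[:150,170:370]
cv2.imwrite('pics/x1.png',np.vstack([np.hstack([cv2.resize(i,(400,300),interpolation=2) for i in(a,b)]),cv2.copyMakeBorder(cv2.resize(w,(400,300),interpolation=2),0,0,0,400,0)]))
E
```

```text
time_s: 25.8
eef_pos: [529.7, -92.7, 111.3]
ee_rot: [-0.0, 1.0, 0.001, -0.001]
force: [-0.4, 1.0, -1.5]
grip_width: 0.451
grip_force: 35.7
[529.7  -92.73 111.33]
wrist [(1672, array([635.21, -91.6 ,  21.58]), array([105.51,   1.13]))] hub 
scene [(142, array([636.73, -91.75,  21.85]), array([107.03,   0.98]))] hub (array([634.94, -93.23,  33.77]), 49, np.float64(0.36640691432504724))
side [(116, array([635.09, -94.32,  21.93]), array([105.39,  -1.58]))] hub (array([636.3 , -93.68,  33.67]), 47, np.float64(0.3380158043655115))
```

```bash
python3 -m crank '[[[0.05,0.05,0,0,0,0,30],[0,0,0.15,0,0,0,30],[0,0,0.2,0,0,0,30],[0,0,0.2,0,0,0,30],[0,0,0.1,0,0,0,30],[0,0,0,0,0,0,30],[0,0,0,0,0,0,30],[0,0,0,0,0,0,30]]]'
python3 rg.py x2
```

```text
time_s: 26.75
eef_pos: [531.4, -94.9, 96.4]
ee_rot: [0.0, 1.0, 0.001, 0.0]
force: [-0.1, 0.1, -2.9]
grip_width: 0.449
grip_force: 35.7
[531.36 -94.89  96.42]
wrist [(1676, array([636.89, -93.89,  21.57]), array([105.53,   1.  ]))] hub 
scene [(147, array([638.21, -94.22,  22.1 ]), array([106.85,   0.67]))] hub (array([635.06, -93.36,  33.83]), 46, np.float64(0.32084603667591693))
side [(121, array([636.48, -96.47,  22.07]), array([105.13,  -1.57]))] hub (array([636.55, -92.82,  33.73]), 49, np.float64(0.4489849021030139))
```

```bash
python3 -m crank '[[[-0.01,-0.035,0,0,0,0,30],[0,0,0,0,0,0,30],[0,0,0.1,0,0,0,30],[0,0,0.15,0,0,0,30],[0,0,0.15,0,0,0,30],[0,0,0.1,0,0,0,30],[0,0,0,0,0,0,30],[0,0,0,0,0,0,30]]]'
python3 rg.py x3
python3 - <<'E'
from h import *
a=cv2.imread('pics/x3scene.png')[190:265,200:300];b=cv2.imread('pics/x3side.png')[220:295,270:370];w=cv2.imread('pics/x3wrist.png')[:150,170:370]
cv2.imwrite('pics/x3.png',np.vstack([np.hstack([cv2.resize(i,(400,300),interpolation=2) for i in(a,b)]),cv2.copyMakeBorder(cv2.resize(w,(400,300),interpolation=2),0,0,0,400,0)]))
E
```

```text
time_s: 27.7
eef_pos: [531.0, -94.0, 83.7]
ee_rot: [-0.0, 1.0, 0.001, -0.0]
force: [-0.3, 0.7, -1.9]
grip_width: 0.453
grip_force: 35.7
[531.  -94.   83.7]
wrist [(1660, array([636.41, -93.02,  21.55]), array([105.41,   0.98]))] hub 
scene [(148, array([636.98, -93.6 ,  22.3 ]), array([105.98,   0.4 ]))] hub (array([635.27, -93.16,  33.77]), 50, np.float64(0.3697384076272918))
side [(120, array([636.81, -95.04,  22.14]), array([105.81,  -1.04]))] hub (array([636.28, -93.45,  33.76]), 42, np.float64(0.5049197585093914))
```

View pics/x3.png

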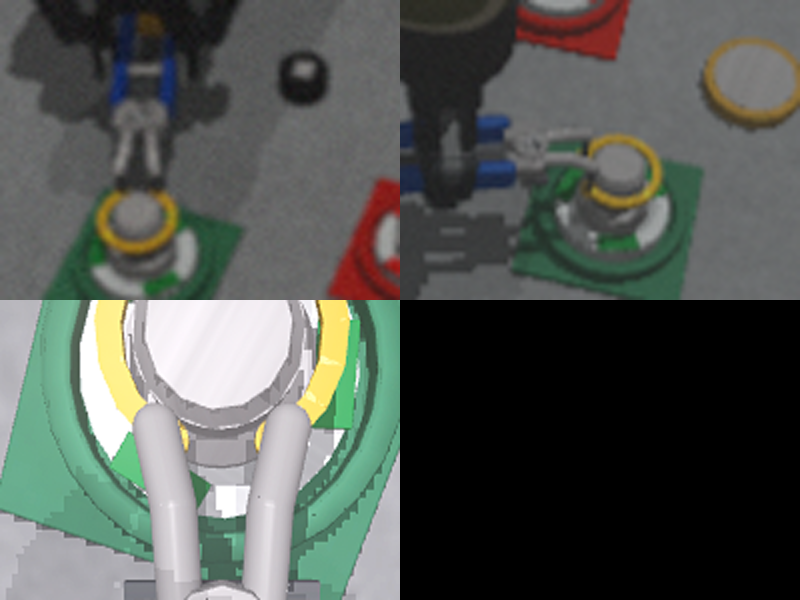

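The ring surrounds the nose in all three views. In the wrist crop the left gap (122–133) is smaller than the right (303–323), so the ring should go about 0.8 mm to image left (tool −y). Then descend gently.

```bash
python3 -m crank '[[[0,-0.03,0,0,0,0,30],[0,0,0,0,0,0,30],[0,0,0.08,0,0,0,30],[0,0,0.1,0,0,0,30],[0,0,0.1,0,0,0,30],[0,0,0.1,0,0,0,30],[0,0,0.08,0,0,0,30],[0,0,0,0,0,0,30]]]'
python3 rg.py x4
```

```text
time_s: 28.65
eef_pos: [530.9, -93.2, 71.9]
ee_rot: [-0.0, 1.0, 0.001, -0.0]
force: [0.2, 0.2, -1.9]
grip_width: 0.448
grip_force: 35.7
[530.86 -93.16  71.91]
wrist [(1615, array([636.32, -92.12,  21.58]), array([105.46,   1.03]))] hub 
scene [(119, array([636.53, -93.04,  22.25]), array([105.68,   0.12]))] hub (array([635.59, -93.09,  33.64]), 56, np.float64(0.4480809162458428))
side [(85, array([636.21, -93.39,  22.64]), array([105.35,  -0.23]))] hub (array([636.03, -94.16,  33.56]), 55, np.float64(0.4086280834953655))
```

```bash
python3 -m crank '[[[0,0,0.08,0,0,0,30],[0,0,0.08,0,0,0,30],[0,0,0.08,0,0,0,30],[0,0,0.04,0,0,0,30],[0,0,0,0,0,0,30],[0,0,0,0,0,0,30],[0,0,0,0,0,0,30],[0,0,0,0,0,0,30]]]'
python3 -m crank '[[[0,0,0.02,0,0,0,30],[0,0,0,0,0,0,30],[0,0,0,0,0,0,30],[0,0,0,0,0,0,30],[0,0,0,0,0,0,30],[0,0,0,0,0,0,30],[0,0,0,0,0,0,30],[0,0,0,0,0,0,30]]]'
python3 rg.py x5
```

```text
time_s: 29.6
eef_pos: [531.0, -93.3, 65.3]
ee_rot: [0.0, 1.0, 0.001, 0.0]
force: [0.1, -0.7, -1.2]
grip_width: 0.449
grip_force: 35.7
time_s: 30.4
eef_pos: [531.0, -93.2, 64.8]
ee_rot: [-0.0, 1.0, 0.001, 0.0]
force: [0.5, 0.1, -1.9]
grip_width: 0.446
grip_force: 35.7
[531.01 -93.24  64.75]
wrist [(1616, array([636.99, -92.28,  21.75]), array([105.98,   0.96]))] hub 
scene [(117, array([636.49, -92.99,  22.35]), array([105.48,   0.25]))] hub (array([635.5 , -93.12,  33.55]), 61, np.float64(0.29360101691682416))
side [(81, array([636.29, -93.72,  22.43]), array([105.28,  -0.47]))] hub (array([636.25, -93.76,  33.55]), 53, np.float64(0.24821737703684477))
```

```bash
python3 -m crank '[[[0,0,0.04,0,0,0,30],[0,0,0,0,0,0,30],[0,0,0,0,0,0,30],[0,0,0,0,0,0,30],[0,0,0,0,0,0,30],[0,0,0,0,0,0,30],[0,0,0,0,0,0,30],[0,0,0,0,0,0,30]]]'
python3 -c "
from h import *
print(sense()['force'],sense()['wrist_torque'])"
python3 -m crank '[[[0,0,0.04,0,0,0,30],[0,0,0,0,0,0,30],[0,0,0,0,0,0,30],[0,0,0,0,0,0,30],[0,0,0,0,0,0,30],[0,0,0,0,0,0,30],[0,0,0,0,0,0,30],[0,0,0,0,0,0,30]]]'
python3 -c "
from h import *
print(sense()['force'],sense()['wrist_torque'])"
```

```text
time_s: 31.35
eef_pos: [531.0, -93.2, 63.7]
ee_rot: [0.0, 1.0, 0.001, -0.0]
force: [0.2, 0.3, -1.4]
grip_width: 0.451
grip_force: 35.7
[ 0.2417207   0.28893595 -1.37782079] [-0.01067432  0.07401664 -0.02048945]
time_s: 32.15
eef_pos: [531.0, -93.2, 62.8]
ee_rot: [0.0, 1.0, 0.001, 0.0]
force: [0.2, 1.0, -1.7]
grip_width: 0.451
grip_force: 35.7
[ 0.23880723  0.97151637 -1.6723332 ] [-0.0444227   0.08600862 -0.03519255]
```

```bash
python3 -m crank '[[[0,0,0.04,0,0,0,30],[0,0,0,0,0,0,30],[0,0,0,0,0,0,30],[0,0,0,0,0,0,30],[0,0,0,0,0,0,30],[0,0,0,0,0,0,30],[0,0,0,0,0,0,30],[0,0,0,0,0,0,30]]]'
python3 -c "
from h import *
print(sense()['force'],sense()['wrist_torque'])"
```

```text
time_s: 32.95
eef_pos: [531.1, -93.3, 61.8]
ee_rot: [0.0, 1.0, 0.001, 0.0]
force: [-0.7, 0.2, 1.0]
grip_width: 0.448
grip_force: 35.9
[-0.73589153  0.23243481  0.99262321] [ 0.02921219 -0.09778325 -0.0244601 ]
```

```bash
python3 - <<'E'
from h import *
np.set_printoptions(precision=2,suppress=True)
# ring height from side/scene: vertical agreement; centre of ring taken as wrist-known xy: solve z where scene x == side x
T=tool();S={}
for nm in('scene','side'):
    im,m=snap(nm);k=cv2.inRange(cv2.cvtColor(im,cv2.COLOR_BGR2HSV),np.array((18,100,60)),np.array((36,255,255)))
    for z in(24,28,32,36,40):
        ys,xs=np.where(k);P=np.array([onz(m,u,v,z)[:2] for u,v in zip(xs,ys)]);P=P[np.hypot(*(P-[636,-93]).T)<28]
        f=least_squares(lambda q:np.hypot(*(P-q[:2]).T)-q[2],[636,-93,21.5],loss="soft_l1",f_scale=1);S[nm,z]=f.x
for z in(24,28,32,36,40):print(z,S['scene',z],S['side',z])
E
```

```text
24 [629.44 -94.44  21.56] [638.71 -87.36  22.05]
28 [631.38 -94.05  22.13] [638.08 -89.61  22.13]
32 [633.89 -93.39  22.27] [637.44 -91.85  22.22]
36 [636.81 -92.81  22.16] [636.71 -94.32  22.12]
40 [638.74 -92.47  21.91] [636.05 -96.24  21.95]
```

Light contact with the hub's face (about 2.5 N), and stereo puts the ring top at about 35 mm, which agrees. Raising 1.5 mm to the middle of the groove.

```bash
python3 -m crank '[[[0,0,-0.06,0,0,0,30],[0,0,0,0,0,0,30],[0,0,0,0,0,0,30],[0,0,0,0,0,0,30],[0,0,0,0,0,0,30],[0,0,0,0,0,0,30],[0,0,0,0,0,0,30],[0,0,0,0,0,0,30]]]'
python3 -c "
from h import *
print(sense()['force'],sense()['wrist_torque'])"
python3 rg.py x6
```

```text
time_s: 33.85
eef_pos: [531.0, -93.2, 63.2]
ee_rot: [0.0, 1.0, 0.001, 0.0]
force: [0.4, 0.3, -0.9]
grip_width: 0.454
grip_force: 35.6
[ 0.37650119  0.2877276  -0.87695461] [0.01015634 0.03588448 0.00734301]
[530.99 -93.23  63.24]
wrist [(1566, array([637.08, -92.24,  21.8 ]), array([106.09,   0.98]))] hub 
scene [(109, array([636.76, -93.03,  22.25]), array([105.77,   0.19]))] hub (array([635.65, -92.86,  33.42]), 60, np.float64(0.467211900475327))
side [(77, array([636.3 , -94.13,  22.23]), array([105.31,  -0.9 ]))] hub (array([636.26, -93.77,  33.32]), 55, np.float64(0.3245152978141661))
```

```bash
python3 -c "
from rig import *
print(finish_job())"
```

```text
the job is handed in; nothing more can be done
None
```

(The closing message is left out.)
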